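Sort guide rollers through the sloping go gauge

ROBOT

A 6-joint arm with a two-finger parallel gripper is mounted at the origin on the work surface; the furniture and walls round the work are solid. World frame = base frame: x ahead of the robot, y to its left, z up, the work surface at z = 0. Lengths are in m, angles in rad, forces in N, time in s.
With the tool pointing down it reaches from about 0.275 to 0.825 m from the base axis. Payload 4.9 kg.
Tool frame: the origin (TCP) lies between the finger pads; the fingertips stand 25 mm ahead of it and the grasp point (between the pads) lies 6 mm ahead of it; z points along the fingers, y is the direction in which the jaws open and shut (so a half turn about z gives the same grasp; the last joint's range is limited). The gripper opens to 85 mm and grips with 20 to 120 N. Pads are 22 mm wide; open, the fingers measure 114 mm over their backs; the gripper's body (76 mm by 85 mm) begins 54 mm behind the grasp point. The pads swing forward as they close: fully open they stand 13 mm farther back than shut.
Start: joints at [1.08, 0.326, -0.193, 1.052, 0, 1.437], TCP at [0.192, 0.515, 0.256] pointing down, gripper open.
Joint ranges: [-2.65, 2.65], [-0.97, 1.79], [-1.3, 1.35], [-1.93, 2.1], [-1.47, 1.37], [-3.14, 3.14]. Speed limits (rad/s): [2.57, 2.57, 3.14, 3.14, 3.14, 3.14].

INTERFACE

Orientations are given as a unit quaternion [w, x, y, z].
In Python, from cell import monitor, cams, r gives the robot as it stands.
- The arm moves only by the shell command python3 -m pendant 'ROWS' [OPENING] [FORCE]. ROWS is JSON, a list of rows, each a list of 2 entries, a list of its own where there are three numbers: the shift along the world's x, y, z each as a share of 0.03 m, from -1 to 1, then the turn, a rotation vector about the world's x, y, z each as a share of 0.12 rad, from -1 to 1. In form: [[[dx, dy, dz], [wx, wy, wz]], ...]. A call has 1 to 20 rows; each row shifts and turns the commanded pose from where the row before left it; what a row does not reach is not made up. A row lasts 1/10 s, in which the tool goes at most 50 mm and 8.59 degrees, less where a joint would pass 70% of its speed; a pose out of reach is approached as far as the arm can. A call with a number of a shift or a turn outside -1 to 1 is refused whole. A call with a gripper value outside its range is refused whole. OPENING is the opening, from 0 (shut) to 1 (fully open), set as the call begins (- or left out, the last holds). The fingers move at their own pace and stop on an object; FORCE is the grip in N (left out, the last holds). Time passes only in rows, so rows that do not move let the fingers close. It gives the time, the measured TCP pose, the force and the opening at its end, in the units of the state.
- monitor.get_obs(): the state, without advancing time (a new reading comes with each control period).
- cams.read_camera(name): name is "side" or "top"; returns (picture, depth): 400x640x3 uint8, red, green, blue; 400x640 float32, m along the optical axis (not along the pixel's ray), 0 where there is no reading.
- cams.camera_info(name): a dict with "fx", "fy", "cx", "cy" (pixels), "R" (3x3) and "t" (3): a world point X has camera coordinates R X + t. Camera axes: x right, y down, z forward; pixel columns grow to the right and rows downward; lengths in m; the calibration is good to about 2 mm. A picture is of the moment at which its call begins. camera_info takes no time and is no camera call.
- r.close_job(): hands the job in, once; it reports no verdict.
The state is a dict: "clock": time; "joint_positions": joint angles; "qvel": joint speeds; "effort": joint torques, N m; "eef_pos": TCP position; "eef_rot": TCP orientation; "force": force on the tool from outside, world axes, zero at the start; "torque": the same for the moment, N m; "finger_gap": opening from 0.0 (shut) to 1.0 (fully open).
Only numpy, scipy, OpenCV 4.12 (cv2) and the standard library are available. Lean on these libraries where they do the work, as an engineer would, in place of code of your own. Each camera call takes 0.05 s, during which the arm holds its last target. There are 200 camera calls.

TASK

One of the three guide rollers in the white cradle is from the wrong, thicker series. Test each on the sloping roller gauge: lay it across the high end of the track and let it go, so that a good one rolls under the gauge finger and drops into the blue bin (put none past the finger or into the blue bin by hand). When one stops at the finger and stays there, take it back out and drop it in the red bin; leave the loupe, the label roll and the red marker where they are.

Things in the scene. Friction and masses are not known exactly. Their poses are not given: they have to be found in the camera images.
- roller_a: turned steel roller with two thin black lines round it and a dark bore in each end, 44 mm long, with square ends; origin at its centre, y axis along its length. Lies level in the cradle at the start. Two of the three rollers are 20 mm thick and one is 23 mm thick; they look alike, the gauge shows which is the thick one. About 50 g
- roller_b: turned steel roller with two thin black lines round it and a dark bore in each end, 44 mm long, with square ends; origin at its centre, y axis along its length. Lies level in the cradle at the start. Two of the three rollers are 20 mm thick and one is 23 mm thick; they look alike, the gauge shows which is the thick one. About 50 g
- roller_c: turned steel roller with two thin black lines round it and a dark bore in each end, 44 mm long, with square ends; origin at its centre, y axis along its length. Lies level in the cradle at the start. Two of the three rollers are 20 mm thick and one is 23 mm thick; they look alike, the gauge shows which is the thick one. About 50 g
- cradle: white block, 134 x 28 mm, on an aluminium foot plate 142 x 60 x 8 mm; fixed. Origin at the centre of its underside, x along the row. Its seats are 45 mm above the bench, at x = -36, 0 and 36 mm; the rollers lie across it (along its y) between 11 mm high ridges and stand out 8 mm at each side, so both ends can be gripped from above
- gauge: sloping roller gauge on a grey base 180 x 98 mm, fixed. Origin at the centre below, on the bench; +x is the high end, y across the track. The track falls 7 degrees toward -x, from x = 95 to -99 mm, its surface 70 mm above the bench over the origin. The channel is 48 mm wide between rails that stand 7 mm above the track and lean outward
- gauge_finger (a point): middle of the lower upstream edge of the dark gauge finger, 21.5 mm above the track. The finger is 26 mm wide (gauge's y), 8 mm thick and runs 33 mm down the track; from 20 mm on it is carried by a 90 mm wide bridge whose top is 40 mm above the track, with a brass knob 14 mm higher. Beside the finger, upstream of the bridge, is free room for gripper fingers
- gauge_load (a point): point on the track surface in the middle of the channel, 62 mm up from the gauge's origin: where to lay a roller, its length across the track (along the gauge's y). Under the low end of the track (58 mm high there), stands the fixed blue open bin, 120 mm (along the track) x 100 mm, its middle 148 mm from the gauge's origin toward -x; floor 5 mm up, walls 46 mm high, 70 mm at the far end
- gauge_stop (a point): where the centre of a too thick roller comes to rest against the gauge finger, 8 mm from the gauge's origin toward -x and 81 mm above the bench; draw it some 25 mm back up the track before lifting it.
- reject_bin: red open bin, 100 (x) x 96 (y) mm, wall 3 mm, fixed; origin at the centre of its underside. Floor 5 mm up, walls 50 mm high, 66 mm at its -x side
- loupe: black loupe, 42 x 66 x 24 mm, a bystander; origin below its centre
- label_roll: roll of white labels, 72 mm across, 30 mm high, a bystander; origin below its centre
- marker_red: red marker pen, 125 mm long, a bystander; origin below its centre

How it is judged:
On the way:
1. the thick roller has been tested: let go on the track, it rests against the gauge finger (distance between roller_b and gauge_stop below 0.01 m and contact force between roller_b and the fingers below 0.05 N and linear speed of roller_b below 0.03 m/s), for 0.2 s.
At the end, for the whole second after the job is handed in: Both 20 mm rollers lie at rest inside the blue bin (centre within its walls and less than 42 mm above the bench), and the 23 mm roller lies at rest inside the red bin (centre within its walls and less than 45 mm above the bench), all let go (x of roller_a in the frame of gauge between -0.208 and -0.088 m and y of roller_a in the frame of gauge between -0.05 and 0.05 m and z of each of roller_a, roller_c in the frame of gauge below 0.042 m and contact force between each of roller_a, roller_c, roller_b and the fingers below 0.05 N and linear speed of each of roller_a, roller_c, roller_b below 0.03 m/s and x of roller_c in the frame of gauge between -0.208 and -0.088 m and y of roller_c in the frame of gauge between -0.05 and 0.05 m and x of roller_b in the frame of reject_bin between -0.05 and 0.05 m and y of roller_b in the frame of reject_bin between -0.048 and 0.048 m and z of roller_b in the frame of reject_bin below 0.045 m); the robot touches nothing.
It fails at once if a roller is put or dropped by hand past the gauge finger: on the low end of the track beyond the bridge or into the blue bin (carrying one across high above is allowed) ((x of roller_a in the frame of gauge between -0.203 and -0.058 m and y of roller_a in the frame of gauge between -0.055 and 0.055 m and z of roller_a in the frame of gauge below 0.3 m and ((z of roller_a in the frame of gauge above 0.095 m and contact force between roller_a and the fingers below 0.05 N) or (z of roller_a in the frame of gauge below 0.085 m and contact force between roller_a and the fingers above 0.3 N))) or (x of roller_b in the frame of gauge between -0.203 and -0.058 m and y of roller_b in the frame of gauge between -0.055 and 0.055 m and z of roller_b in the frame of gauge below 0.3 m and ((z of roller_b in the frame of gauge above 0.095 m and contact force between roller_b and the fingers below 0.05 N) or (z of roller_b in the frame of gauge below 0.085 m and contact force between roller_b and the fingers above 0.3 N))) or (x of roller_c in the frame of gauge between -0.203 and -0.058 m and y of roller_c in the frame of gauge between -0.055 and 0.055 m and z of roller_c in the frame of gauge below 0.3 m and ((z of roller_c in the frame of gauge above 0.095 m and contact force between roller_c and the fingers below 0.05 N) or (z of roller_c in the frame of gauge below 0.085 m and contact force between roller_c and the fingers above 0.3 N)))).
It fails at once if the loupe, the label roll or the red marker is moved more than 20 mm (distance of any of loupe, label_roll, marker_red from where it was at the start of the episode above 0.02 m).
It also fails if it takes over 72 s, if anything falls off the work surface, if the arm or the gripper's body presses on something with over 40 N, if the wrist force passes 120 N, or if a joint passes its speed limit or range.

## Working session

There is one attempt and no reset: what is moved stays moved. The work goes in short steps, Python scripts to look and compute and a shell command to move; the robot and the scene stay as the last step left them, time stands still between calls to the robot, and variables do not carry over. Pictures are saved under pics/ and viewed, about 8 in all and at most 12, crops included, and the job is handed in when it is done.

```bash
ls; mkdir -p pics; cat > h.py <<'E'
import numpy as np, cv2
from cell import monitor, cams, r
def snap(n):
    p,d=cams.read_camera(n); np.savez(f'/tmp/{n}.npz',p=p,d=d); return p,d
def load(n):
    z=np.load(f'/tmp/{n}.npz'); return z['p'],z['d']
def pt(n,u,v,d):
    c=cams.camera_info(n); k=np.array([(u-c['cx'])/c['fx']*d,(v-c['cy'])/c['fy']*d,d]); return np.array(c['R']).T@(k-np.array(c['t']))
def cloud(n,d):
    c=cams.camera_info(n); v,u=np.mgrid[:400,:640]
    k=np.stack([(u-c['cx'])/c['fx']*d,(v-c['cy'])/c['fy']*d,d],-1); return (k-np.array(c['t']))@np.array(c['R'])
def plane(n,u,v,z):
    c=cams.camera_info(n); R=np.array(c['R']); o=-R.T@np.array(c['t']); w=R.T@np.array([(u-c['cx'])/c['fx'],(v-c['cy'])/c['fy'],1]); return o+w*(z-o[2])/w[2]
def save(p,f): cv2.imwrite('pics/'+f,cv2.cvtColor(p,cv2.COLOR_RGB2BGR))
E
python3 - <<'E'
from h import *
for n in('top','side'):
    p,d=snap(n); save(p,n+'0.png'); c=cams.camera_info(n); print(n,c['fx'],c['cx'],c['cy'],-np.array(c['R']).T@np.array(c['t']),np.round(c['R'],3).tolist())
print(monitor.get_obs())
E
```

```text
pics
top 418.17136688370556 316.67261885633474 203.42128787138654 [ 0.32271303 -0.00385931  1.19479673] [[-0.0, -1.0, 0.014], [-0.987, -0.002, -0.159], [0.159, -0.014, -0.987]]
side 424.2089299827399 323.4165547887295 208.48593089294548 [0.54999835 0.85885416 0.73498238] [[-0.998, 0.057, 0.02], [0.018, 0.606, -0.796], [-0.057, -0.794, -0.606]]
{'clock': 0.1, 'joint_positions': array([ 1.07977653e+00,  3.26874405e-01, -1.93452798e-01,  1.05199494e+00,
       -2.22081640e-05,  1.43658051e+00]), 'qvel': array([ 4.62221709e-06, -1.03534927e-03,  3.47725926e-03, -1.87040485e-04,
       -5.87257884e-04, -1.46672356e-03]), 'effort': array([ 7.28765062e-04, -4.44241047e+01,  2.63038105e+01,  7.94249936e-03,
       -8.95042785e-05,  1.26262627e-06]), 'eef_pos': array([0.19188681, 0.51494499, 0.25558938]), 'eef_rot': array([-2.24066824e-04,  1.77457096e-01,  9.84128242e-01, -7.29345870e-04]), 'force': array([-0.00743574, -0.16732125,  1.47595917]), 'torque': array([ 0.04390265, -0.01145855,  0.01945769]), 'finger_gap': 1.0000300178826285}
```

View pics/top0.png

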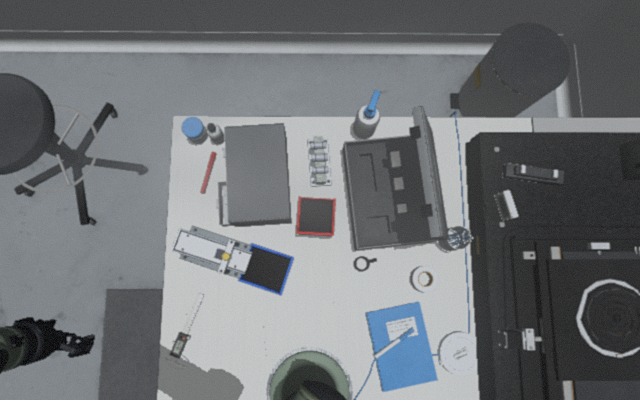

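View pics/side0.png

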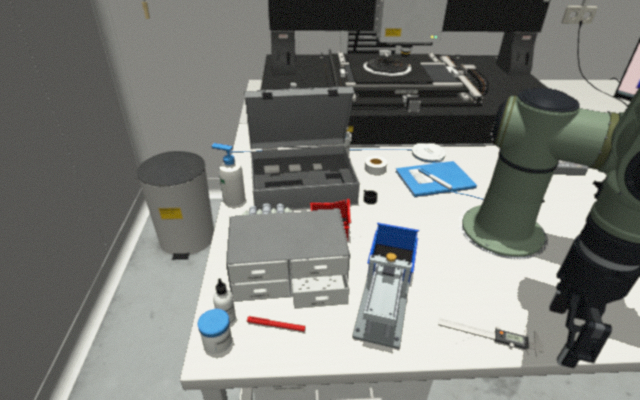

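The top view shows the cradle at about (319,162), the red bin at (316,216), the gauge running from (178,240) to (250,258) and the blue bin at (267,268). A drawer cabinet stands at (255,175). In the side view the cabinet hides the cradle except for the roller tops at about (265,210). Next I'll measure these from depth and colour.

```bash
python3 - <<'E'
from h import *
p,d=load('top'); 
a=cv2.resize(p[120:305,165:345],None,fx=3.2,fy=3.2,interpolation=cv2.INTER_CUBIC); save(a,'top1.png')
C=cloud('top',d); ps,ds=load('side'); S=cloud('side',ds)
np.set_printoptions(precision=3,suppress=True,linewidth=200)
print('bench',[C[300,200],C[200,240]],'cab',C[170,255])
print('cradle col 319'); 
for v in range(132,194): print(v,C[v,319],C[v,311,2].round(3),C[v,327,2].round(3),p[v,319])
# bins
for n,P,K in(('top',p,C),('side',ps,S)):
  h=cv2.cvtColor(P,cv2.COLOR_RGB2HSV)
  for nm,m in(('red',((h[...,0]<8)|(h[...,0]>172))&(h[...,1]>150)&(h[...,2]>60)),('blue',(h[...,0]>100)&(h[...,0]<125)&(h[...,1]>150)&(h[...,2]>50))):
    nb,l,s,c=cv2.connectedComponentsWithStats(m.astype(np.uint8))
    for i in range(1,nb):
      if s[i,4]>40:
        k=K[l==i]; rim=k[(k[:,2]>.04)&(k[:,2]<.08)]
        print(n,nm,c[i],s[i],k[:,2].max(), cv2.minAreaRect(rim[:,:2].astype(np.float32)) if len(rim)>5 else '')
E
```

```text
bench [array([0.244, 0.303, 0.005]), array([0.505, 0.18 , 0.122])] cab [0.586 0.144 0.118]
cradle col 319
132 [ 0.731 -0.027  0.002] -0.002 -0.002 [189 191 190]
133 [ 0.728 -0.027  0.   ] 0.005 -0.003 [190 193 192]
134 [ 0.724 -0.027  0.002] -0.001 -0.002 [191 193 194]
135 [ 0.722 -0.027  0.   ] 0.002 0.001 [186 192 191]
136 [ 0.702 -0.026  0.049] 0.0 0.005 [171 176 174]
137 [ 0.699 -0.026  0.051] 0.002 0.003 [153 161 158]
138 [ 0.694 -0.026  0.055] 0.002 0.01 [148 154 149]
139 [ 0.692 -0.026  0.055] 0.008 0.008 [151 158 154]
140 [ 0.689 -0.026  0.054] 0.004 0.01 [158 164 160]
141 [ 0.687 -0.026  0.05 ] 0.011 0.011 [153 160 158]
142 [ 0.682 -0.026  0.058] 0.058 0.011 [143 149 153]
143 [ 0.677 -0.026  0.063] 0.064 0.007 [156 162 171]
144 [ 0.674 -0.026  0.064] 0.061 0.009 [174 180 189]
145 [ 0.671 -0.026  0.064] 0.065 0.008 [165 171 180]
146 [ 0.67  -0.026  0.059] 0.062 0.008 [141 147 156]
147 [ 0.666 -0.026  0.063] 0.062 0.01 [118 121 127]
148 [ 0.665 -0.026  0.056] 0.057 0.01 [111 116 119]
149 [ 0.664 -0.026  0.05 ] 0.013 0.008 [148 155 152]
150 [ 0.659 -0.026  0.056] 0.006 0.01 [16
[... 2741 characters left out ...]
9292), (0.10596950352191925, 0.10510598123073578), 84.0821533203125)
side red [275.179 323.513] [248 317  57  14 279] 0.7349823831218645 
side blue [224.895 152.774] [213 144  20  20 133] 0.17735330542726047 
side blue [449.954 174.639] [421 162  54  29 710] 0.7349823831218645 
side blue [421.3   184.591] [398 168  51  28 443] 0.7349823831218645 
side blue [395.702 238.604] [370 224  47  48 929] 0.7349823831218645 ((0.3259216845035553, 0.1196780651807785), (0.12184569239616394, 0.10284789651632309), 71.40177917480469)
side blue [213.481 323.703] [199 310  30  26 526] 0.7349823831218645 ((0.7172097563743591, 0.3352975845336914), (0.053431615233421326, 0.05333562567830086), 14.225003242492676)
```

View pics/top1.png

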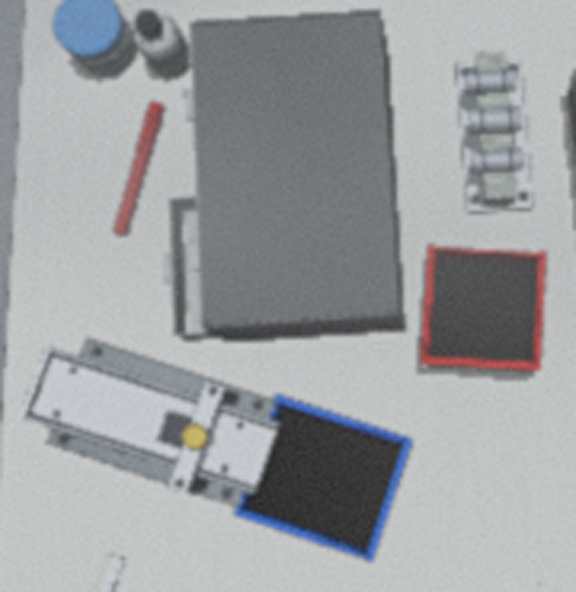

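The enlarged crop shows three rollers in the cradle at crop (490,80), (493,120) and (497,160). The gauge finger is dark, at about (178,430), with the knob at (195,436), and the blue bin has its corners at (280,400), (410,440), (372,555) and (240,512). Next I'll fit the numbers.

```bash
cat > m.py <<'E'
from h import *
np.set_printoptions(precision=4,suppress=True,linewidth=200)
p,d=load('top'); C=cloud('top',d); ps,ds=load('side'); S=cloud('side',ds)
ok=d>0
m=ok&(C[...,2]>.0585)&(C[...,2]<.08)&(abs(C[...,0]-.637)<.07)&(abs(C[...,1]+.03)<.05)
nb,l,s,c=cv2.connectedComponentsWithStats(m.astype(np.uint8),connectivity=4)
for i in range(1,nb):
  if s[i,4]>20:
    k=C[l==i]; print('roller',c[i],s[i],cv2.minAreaRect(k[:,:2].astype(np.float32)),np.percentile(k[:,2],[50,90]))
m=(ds>0)&(S[...,2]>.0585)&(S[...,2]<.08)&(abs(S[...,0]-.637)<.07)&(abs(S[...,1]+.03)<.05)
nb,l,s,c=cv2.connectedComponentsWithStats(m.astype(np.uint8),connectivity=4)
for i in range(1,nb):
  if s[i,4]>8: k=S[l==i]; print('side roller',c[i],s[i],k.mean(0),k.max(0))
# foot plate of the cradle
m=ok&(C[...,2]>.0055)&(C[...,2]<.08)&(abs(C[...,0]-.637)<.085)&(abs(C[...,1]+.03)<.05)
print('cradle foot',cv2.minAreaRect(C[m][:,:2].astype(np.float32)))
# gauge: bright track
for n,P,D,K in(('top',p,d,C),('side',ps,ds,S)):
  m=(D>0)&(K[...,2]>.05)&(K[...,2]<.098)&(P.min(-1)>(180 if n=='top' else 150))&(K[...,0]>.25)&(K[...,0]<.47)&(K[...,1]>.12)&(K[...,1]<.42)
  nb,l,s,c=cv2.connectedComponentsWithStats(m.astype(np.uint8))
  for i in range(1,nb):
    if s[i,4]>60:
      k=K[l==i]; A=np.c_[k[:,:2],np.ones(len(k))]; f=np.linalg.lstsq(A,k[:,2],rcond=None)[0]
      print(n,'track',c[i],s[i],cv2.minAreaRect(k[:,:2].astype(np.float32)),'slope deg',np.degrees(np.arctan(np.hypot(*f[:2]))),'az',np.degrees(np.arctan2(f[1],f[0])),'mean',k.mean(0))
  h=cv2.cvtColor(P,cv2.COLOR_RGB2HSV)
  m=(D>0)&(h[...,0]>15)&(h[...,0]<32)&(h[...,1]>110)&(K[...,2]>.08)&(K[...,2]<.14)&(K[...,0]<.5)
  print(n,'knob',m.sum(),np.median(K[m],0),K[m].max(0),K[m].min(0))
# all of the gauge+bin footprints, blue bin
h=cv2.cvtColor(p,cv2.COLOR_RGB2HSV); m=ok&(h[...,0]>100)&(h[...,0]<125)&(h[...,1]>150)&(C[...,2]>.035)&(C[...,1]>.03)&(C[...,1]<.22)&(C[...,0]<.45)
print('blue rim',cv2.minAreaRect(C[m][:,:2].astype(np.float32)))
m=ok&((h[...,0]<8)|(h[...,0]>172))&(h[...,1]>120)&(C[...,2]>.035)&(C[...,1]>-.1)&(C[...,1]<.05)
print('red rim',cv2.minAreaRect(C[m][:,:2].astype(np.float32)),C[m].min(0),C[m].max(0))
m=ok&(C[...,2]>.1)&(C[...,2]<.2)&(C[...,0]>.42)&(C[...,0]<.75)&(C[...,1]<.26)&(C[...,1]>.02)
print('cabinet',cv2.minAreaRect(C[m][:,:2].astype(np.float32)),C[m].max(0),C[m].min(0))
E
python3 m.py
```

```text
roller [317.8125 144.525 ] [310 142  16   6  80] ((0.6731364130973816, -0.021914847195148468), (0.016531482338905334, 0.04210856556892395), 0.09061667323112488) [0.0622 0.065 ]
roller [319.3509 156.9386] [312 153  16   9 114] ((0.6373701691627502, -0.02739427052438259), (0.02158922143280506, 0.04363139718770981), 8.211882591247559) [0.0646 0.068 ]
roller [319.7975 169.2911] [312 166  16   8  79] ((0.6020582318305969, -0.02759893238544464), (0.017876408994197845, 0.04228221997618675), 4.584428310394287) [0.0624 0.0655]
side roller [265.9851 208.5522] [263 204   8  10  67] [ 0.6358 -0.026   0.0631] [ 0.6446 -0.0055  0.0684]
side roller [279.75   207.9318] [277 204   6   9  44] [ 0.6003 -0.0313  0.0603] [ 0.6081 -0.0119  0.0629]
side roller [252.0256 209.7179] [250 206   6   9  39] [ 0.672  -0.0253  0.0607] [ 0.6785 -0.0074  0.0634]
cradle foot ((0.6384438872337341, -0.030022870749235153), (0.16285277903079987, 0.09933623671531677), 0.2909633219242096)
top track [198.3822 246.4282] [176 232  50  31 696] ((0.3848028779029846, 0.28909832239151), (0.1217830553650856, 0.045469120144844055),
[... 477 characters left out ...]
.3820955753326416, 0.2898603081703186), (0.1371156871318817, 0.06067194417119026), 71.86590576171875) slope deg 9.283346746493041 az 72.57430263289196 mean [0.3827 0.2926 0.0747]
side knob 86 [0.3601 0.2148 0.1146] [0.3759 0.2267 0.1339] [ 0.0109 -1.1767  0.08  ]
blue rim ((0.32887524366378784, 0.11654085665941238), (0.11810091882944107, 0.10233644396066666), 72.26114654541016)
red rim ((0.4704780876636505, -0.016293015331029892), (0.0990016758441925, 0.099001944065094), 87.02538299560547) [ 0.4211 -0.0678  0.0453] [0.5174 0.0345 0.0708]
cabinet ((0.5809894800186157, 0.1462000608444214), (0.260154664516449, 0.1708907186985016), 4.090493202209473) [0.7155 0.2364 0.1282] [0.4462 0.0529 0.1001]
```

```bash
python3 - <<'E'
from h import *
p,d=load('top'); C=cloud('top',d)
for v in(146,157,169): print(v,[(u,round(float(C[v,u,1]),3),round(float(C[v,u,2]),3)) for u in range(328,352,2)])
m=(d>0)&(C[...,2]>.03)&(C[...,0]>.5)&(C[...,0]<.72)&(C[...,1]<-.06)&(C[...,1]>-.2)
print(C[m][:,1].max(),C[m][:,2].max(),[ (round(y,3),round(float(C[m&(C[...,1]<y)&(C[...,1]>y-.01)][:,2].max(initial=0)),3)) for y in np.arange(-.06,-.2,-.02)])
E
python3 -m pendant '[[[0.68,-0.905,0],[0,0,0.18]],[[0.68,-0.905,0],[0,0,0.18]],[[0.68,-0.905,0],[0,0,0.18]],[[0.68,-0.905,0],[0,0,0.18]],[[0.68,-0.905,0],[0,0,0.18]],[[0.68,-0.905,0],[0,0,0.18]],[[0.68,-0.905,0],[0,0,0.18]],[[0.68,-0.905,0],[0,0,0.18]],[[0.68,-0.905,0],[0,0,0.18]],[[0.68,-0.905,0],[0,0,0.18]],[[0.68,-0.905,0],[0,0,0.18]],[[0.68,-0.905,0],[0,0,0.18]],[[0.68,-0.905,0],[0,0,0.18]],[[0.68,-0.905,0],[0,0,0.18]],[[0.68,-0.905,0],[0,0,0.18]],[[0.68,-0.905,0],[0,0,0.18]],[[0.68,-0.905,0],[0,0,0.18]],[[0.68,-0.905,0],[0,0,0.18]],[[0.68,-0.905,0],[0,0,0.18]],[[0.68,-0.905,0],[0,0,0.18]]]' 0.66 40
```

```text
146 [(328, -0.054, 0.001), (330, -0.06, -0.002), (332, -0.066, 0.007), (334, -0.072, -0.002), (336, -0.078, -0.004), (338, -0.084, -0.002), (340, -0.09, 0.0), (342, -0.095, 0.0), (344, -0.096, 0.072), (346, -0.103, 0.05), (348, -0.109, 0.051), (350, -0.115, 0.048)]
157 [(328, -0.053, 0.011), (330, -0.06, -0.004), (332, -0.066, 0.001), (334, -0.071, 0.002), (336, -0.078, -0.004), (338, -0.083, 0.002), (340, -0.089, 0.001), (342, -0.095, 0.004), (344, -0.098, 0.038), (346, -0.1, 0.08), (348, -0.108, 0.055), (350, -0.114, 0.054)]
169 [(328, -0.053, 0.01), (330, -0.06, 0.0), (332, -0.065, 0.002), (334, -0.072, -0.004), (336, -0.077, 0.001), (338, -0.083, 0.003), (340, -0.089, 0.002), (342, -0.095, 0.002), (344, -0.101, -0.001), (346, -0.102, 0.054), (348, -0.105, 0.077), (350, -0.114, 0.049)]
-0.0623033728326554 0.11994431316138231 [(np.float64(-0.06), 0.056), (np.float64(-0.08), 0.0), (np.float64(-0.1), 0.081), (np.float64(-0.12), 0.078), (np.float64(-0.14), 0.116), (np.float64(-0.16), 0.12), (np.float64(-0.18), 0.106), (np.float64(-0.2), 0.0)]
clock: 2.1
eef_pos: [0.6005, -0.0288, 0.2558]
eef_rot: [-0.0, -0.038, 0.999, 0.0]
force: [0.5, -0.2, -0.4]
finger_gap: 0.663
```

```bash
python3 -m pendant '[[[0,0,-0.8],[0,0,0]],[[0,0,-0.8],[0,0,0]],[[0,0,-0.8],[0,0,0]],[[0,0,-0.8],[0,0,0]],[[0,0,-0.8],[0,0,0]],[[0,0,-0.7],[0,0,0]],[[0,0,-0.6],[0,0,0]],[[0,0,-0.3],[0,0,0]],[[0,0,0],[0,0,0]]]'
python3 - <<'E'
from h import *
p,d=snap('top'); q,e=snap('side'); 
a=cv2.resize(p[120:200,270:370],None,fx=5,fy=5,interpolation=cv2.INTER_CUBIC); b=cv2.resize(q[150:250,200:330],None,fx=4,fy=4,interpolation=cv2.INTER_CUBIC)[:400,:300]
save(np.hstack([a,b]),'g1.png')
E
```

```text
clock: 3.0
eef_pos: [0.5988, -0.0274, 0.0867]
eef_rot: [-0.002, -0.038, 0.999, 0.0]
force: [-0.6, -0.1, -0.8]
finger_gap: 0.661
```

View pics/g1.png

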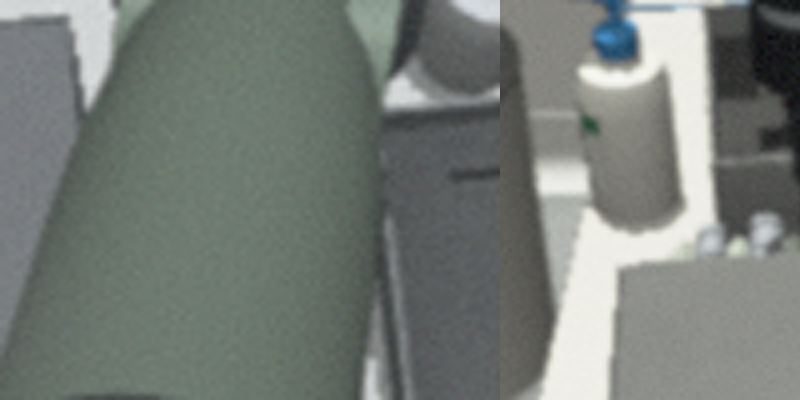

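The arm hides the top view and the cabinet hides the side view, so I'll go by the measured positions and check the grip from the finger opening, which should be about 0.52 for 44 mm.

```bash
python3 -m pendant '[[[0.07,-0.05,-0.14],[0,0,0]],[[0,0,-0.14],[0,0,0]],[[0,0,0],[0,0,0]]]'; python3 -m pendant '[[[0,0,0],[0,0,0]],[[0,0,0],[0,0,0]],[[0,0,0],[0,0,0]],[[0,0,0],[0,0,0]],[[0,0,0],[0,0,0]]]' 0.3 40
```

```text
clock: 3.4
eef_pos: [0.6021, -0.0292, 0.0797]
eef_rot: [-0.0, -0.038, 0.999, 0.0]
force: [0.6, -0.1, 0.5]
finger_gap: 0.662
clock: 3.9
eef_pos: [0.6024, -0.0292, 0.0803]
eef_rot: [0.0, -0.038, 0.999, -0.0]
force: [-0.9, 0.3, 4.5]
finger_gap: 0.496
```

```bash
python3 -m pendant '[[[0,0,0.5],[0,0,0]],[[0,0,0.9],[0,0,0]],[[0,0,0.9],[0,0,0]],[[0,0,0.9],[0,0,0]],[[0,0,0.8],[0,0,0]],[[-0.58,0.95,0],[0,0,0.82]],[[-0.58,0.95,0],[0,0,0.82]],[[-0.58,0.96,0],[0,0,0.82]],[[-0.58,0.96,0],[0,0,0.82]],[[-0.58,0.96,0],[0,0,0.82]],[[-0.58,0.96,0],[0,0,0.82]],[[-0.58,0.96,0],[0,0,0.82]],[[-0.58,0.96,0],[0,0,0.82]],[[-0.58,0.96,0],[0,0,0.82]],[[-0.58,0.96,0],[0,0,0.82]],[[-0.58,0.96,0],[0,0,0.82]],[[-0.58,0.96,0],[0,0,0.82]],[[0,0,0],[0,0,0]],[[0,0,0],[0,0,0]]]'
python3 - <<'E'
from h import *
p,d=snap('top'); q,e=snap('side'); 
a=cv2.resize(p[190:290,160:290],None,fx=3,fy=3,interpolation=cv2.INTER_CUBIC); b=cv2.resize(q[180:350,330:450],None,fx=3,fy=3,interpolation=cv2.INTER_CUBIC)
a=np.vstack([a,np.zeros((210,390,3),np.uint8)]); save(np.hstack([a,b]),'g2.png')
E
```

```text
clock: 5.8
eef_pos: [0.3929, 0.3163, 0.1996]
eef_rot: [-0.0, -0.588, 0.809, -0.0]
force: [0.1, 0.4, -0.3]
finger_gap: 0.492
```

View pics/g2.png

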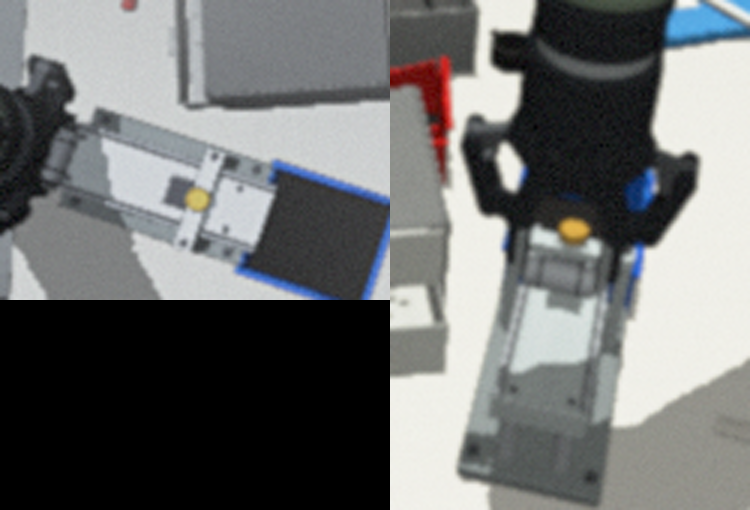

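The side view shows the roller held level between the fingertips, at crop (563,268), which is pixel (388,269). I'll check its position in the hand.

```bash
python3 - <<'E'
from h import *
np.set_printoptions(precision=4,suppress=True,linewidth=200)
q,e=load('side'); S=cloud('side',e); T=np.array([.3929,.3163,.1996])
a=np.radians(72); G=np.array([[np.cos(a),np.sin(a),0],[-np.sin(a),np.cos(a),0],[0,0,1]])
L=(S-T)@G.T
for v in range(256,282): print(v,' '.join('%4d,%3d,%4d:%3d'%(*(L[v,u]*1000),q[v,u].mean()) for u in range(376,402,3)))
E
```

```text
256    3,-21,   9: 77 -154,-25,-136:190 -219,-21,-195:113 -222,-14,-196: 70 -101, -3, -82:153 -103,  2, -82:158 -104,  8, -81:154 -230, 14,-195: 51 -233, 21,-196: 34
257    9,-20,  12:104 -111,-22, -98:215 -110,-16, -96:181 -218,-14,-195:125  -99, -3, -82:138 -101,  2, -82:156 -104,  9, -84:147 -227, 14,-196: 52 -228, 21,-194: 27
258    6,-20,   8:115 -106,-21, -96:222 -108,-15, -96:220 -112, -9, -99:173 -100, -2, -86:109  -99,  3, -84:144  564, 18, 535:121 -221, 15,-193: 58 -226, 22,-197: 36
259    5,-20,   4:116 -102,-21, -96:224 -106,-15, -98:222 -108, -9, -98:187  -98, -2, -87: 86  -99,  3, -86:107 -100,  9, -85: 98 -219, 15,-195:126 -221, 22,-195: 55
260    0,-20,  -2:118  -99,-20, -96:211  -99,-14, -94:222 -102, -8, -95:189  -97, -2, -89: 93  -96,  4, -87: 90 -102, 10, -90: 96 -111, 16, -98:188 -218, 23,-195: 99
261   -1,-20,  -7: 98  -98,-20, -98:166  -99,-14, -97:201 -100, -8, -96:194 -102, -1, -97:114  -97,  4, -90: 99  -98, 10, -90:117 -108, 16, -97:216    8, 21,  13:130
262   -4,-20, -12: 80  -96,-20, -98:126  -96,-13, -97:156  -97, -7, -96:168  -98, -1, -96:126  -99,  4, 
[... 2515 characters left out ...]
    9, 21, -25:103  -94, 28,-128:124
278  -80,-20,-131:196  -83,-14,-133:220  -87, -8,-135:167  -88, -2,-135:115  -89,  4,-134:113    7, 11, -33: 94    8, 16, -30:107   10, 22, -27:129  -91, 28,-129:136
279  -79,-20,-134:202  -80,-14,-132:219  -83, -8,-134:158  -84, -1,-133:123  -86,  4,-133:117  -90, 10,-136:115  -91, 16,-135:142    9, 22, -30:172  -87, 29,-127:151
280  -75,-19,-132:206  -77,-13,-132:221  -80, -7,-134:153  -83, -1,-135:123  -83,  4,-134:124  -86, 11,-134:123  -87, 17,-134:174  -90, 23,-135:204  -84, 29,-127:163
281  -72,-19,-132:206  -75,-13,-133:218  -76, -7,-133:158  -78,  0,-133:125  -80,  5,-133:126  -80, 11,-131:122  -83, 17,-133:186  -86, 23,-134:210  -78, 29,-124:177
```

```bash
python3 -m pendant '[[[0,0,-0.6],[0,0,0]],[[0,0,-0.7],[0,0,0]],[[0,0,-0.7],[0,0,0]],[[0,0,-0.4],[0,0,0]],[[0,0,-0.2],[0,0,0]],[[0,0,-0.1],[0,0,0]],[[0,0,-0.05],[0,0,0]],[[0,0,0],[0,0,0]],[[0,0,0],[0,0,0]]]'
python3 - <<'E'
from h import *
np.set_printoptions(precision=4,suppress=True,linewidth=200)
q,e=snap('side'); save(cv2.resize(q[180:350,330:450],None,fx=3,fy=3,interpolation=cv2.INTER_CUBIC),'g3.png')
E
```

```text
clock: 6.8
eef_pos: [0.3938, 0.3162, 0.118]
eef_rot: [0.001, -0.588, 0.809, -0.0]
force: [0.5, 0.6, -0.3]
finger_gap: 0.49
```

View pics/g3.png

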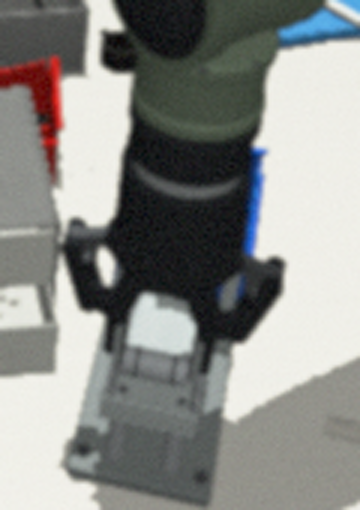

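The roller is in the channel between the rails, at crop (160,360). I'll lower it the last few millimetres and let go.

```bash
python3 -m pendant '[[[0,0,-0.07],[0,0,0]],[[0,0,-0.03],[0,0,0]],[[0,0,0],[0,0,0]]]'; python3 -m pendant '[[[0,0,0],[0,0,0]],[[0,0,0],[0,0,0]],[[0,0,0],[0,0,0]],[[0,0,0.3],[0,0,0]],[[0,0,0.8],[0,0,0]],[[0,0,0.9],[0,0,0]],[[0,0,0.8],[0,0,0]],[[0,0,0],[0,0,0]]]' 0.62; cat > chk.py <<'E'
import sys
from h import *
p,d=snap('top'); q,e=snap('side')
a=cv2.resize(p[210:310,160:310],None,fx=3,fy=3,interpolation=cv2.INTER_CUBIC); b=cv2.resize(q[210:350,340:440],None,fx=3,fy=3,interpolation=cv2.INTER_CUBIC)
save(np.hstack([np.vstack([a,np.zeros((120,450,3),np.uint8)]),b]),sys.argv[1])
E
python3 chk.py g4.png
```

```text
clock: 7.15
eef_pos: [0.3935, 0.316, 0.1146]
eef_rot: [0.0, -0.588, 0.809, -0.0]
force: [-0.4, 0.1, 2.2]
finger_gap: 0.495
clock: 7.95
eef_pos: [0.3954, 0.3171, 0.2022]
eef_rot: [0.003, -0.588, 0.809, -0.0]
force: [0.6, -0.1, 0.8]
finger_gap: 0.617
```

View pics/g4.png

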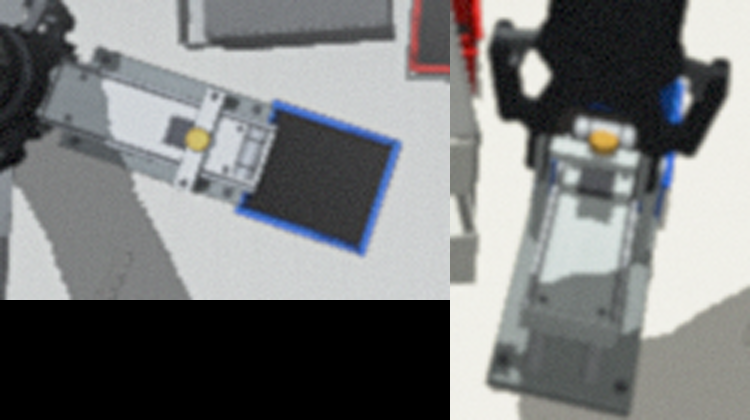

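The roller went under the finger and, as the picture was taken, is at the low end about to drop, at crop (252,150). Next is the middle roller, which stands about 3 mm higher and is probably the thick one.

```bash
python3 -m pendant '[[[0.66,-0.955,0],[0,0,-0.82]],[[0.66,-0.955,0],[0,0,-0.82]],[[0.67,-0.955,0],[0,0,-0.82]],[[0.67,-0.955,0],[0,0,-0.82]],[[0.67,-0.955,0],[0,0,-0.82]],[[0.67,-0.955,0],[0,0,-0.82]],[[0.67,-0.955,0],[0,0,-0.82]],[[0.67,-0.955,0],[0,0,-0.82]],[[0.67,-0.955,0],[0,0,-0.82]],[[0.67,-0.955,0],[0,0,-0.82]],[[0.67,-0.955,0],[0,0,-0.82]],[[0.67,-0.955,0],[0,0,-0.82]],[[0,0,0],[0,0,0]],[[0,0,0],[0,0,0]]]' 0.66; python3 - <<'E'
from h import *
q,e=snap('top'); C=cloud('top',e)
h=C[255:300,235:295]; m=(h[...,2]>.012)&(h[...,2]<.042); print(m.sum(), np.median(h[m],0))
save(cv2.resize(q[235:305,225:305],None,fx=5,fy=5,interpolation=cv2.INTER_CUBIC),'g5.png')
E
```

```text
clock: 9.45
eef_pos: [0.6332, -0.0284, 0.1966]
eef_rot: [-0.001, -0.037, 0.999, 0.0]
force: [-1.5, 0.1, -0.3]
finger_gap: 0.658
0 [nan nan nan]
  return _methods._mean(a, axis=axis, dtype=dtype,
  ret = um.true_divide(
```

View pics/g5.png

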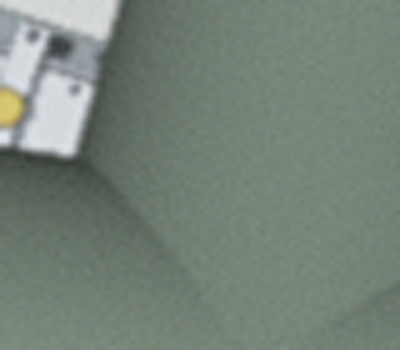

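The arm hides the bin in that view, but the low end of the track is now empty. I'll go on to grip the middle roller.

```bash
python3 -m pendant '[[[0.1,0.04,-0.6],[0,0,0]],[[0,0,-0.8],[0,0,0]],[[0,0,-0.8],[0,0,0]],[[0,0,-0.8],[0,0,0]],[[0,0,-0.6],[0,0,0]],[[0,0,-0.3],[0,0,0]],[[0,0,-0.1],[0,0,0]],[[0,0,0],[0,0,0]],[[0,0,0],[0,0,0]]]'
```

```text
clock: 10.4
eef_pos: [0.6376, -0.0265, 0.0795]
eef_rot: [0.001, -0.038, 0.999, -0.0]
force: [0.4, 0.7, 0.4]
finger_gap: 0.66
```

Now close, then lift and carry: shift from (0.637,-0.027) to (0.393,0.316).

```bash
python3 -m pendant '[[[0,0,-0.05],[0,0,0]],[[0,0,0],[0,0,0]],[[0,0,0],[0,0,0]],[[0,0,0],[0,0,0]],[[0,0,0],[0,0,0]],[[0,0,0],[0,0,0]]]' 0.3; python3 -m pendant '[[[0,0,0.5],[0,0,0]],[[0,0,0.9],[0,0,0]],[[0,0,0.9],[0,0,0]],[[0,0,0.9],[0,0,0]],[[0,0,0.8],[0,0,0]],[[-0.68,0.95,0],[0,0,0.82]],[[-0.68,0.95,0],[0,0,0.82]],[[-0.68,0.95,0],[0,0,0.82]],[[-0.68,0.95,0],[0,0,0.82]],[[-0.68,0.95,0],[0,0,0.82]],[[-0.68,0.95,0],[0,0,0.82]],[[-0.68,0.95,0],[0,0,0.82]],[[-0.68,0.95,0],[0,0,0.82]],[[-0.68,0.95,0],[0,0,0.82]],[[-0.67,0.95,0],[0,0,0.82]],[[-0.67,0.95,0],[0,0,0.82]],[[-0.67,0.95,0],[0,0,0.82]],[[0,0,0],[0,0,0]],[[0,0,0],[0,0,0]]]'
```

```text
clock: 11.0
eef_pos: [0.638, -0.0268, 0.0785]
eef_rot: [0.001, -0.038, 0.999, -0.0]
force: [-0.9, -0.3, 5.0]
finger_gap: 0.502
clock: 12.9
eef_pos: [0.393, 0.3158, 0.1978]
eef_rot: [0.001, -0.588, 0.809, -0.0]
force: [0.1, 0.6, -0.3]
finger_gap: 0.502
```

```bash
python3 - <<'E'
from h import *
o=monitor.get_obs();T=o['eef_pos'];print(T)
q,e=snap('side'); S=cloud('side',e)
a=np.radians(72); G=np.array([[np.cos(a),np.sin(a),0],[-np.sin(a),np.cos(a),0],[0,0,1]])
L=(S-T)@G.T
m=(abs(L[...,1])<15)&(abs(L[...,0])<.014)&(L[...,2]<-.005)&(L[...,2]>-.05)&(abs(L[...,1])<.018)
k=L[m]*1000; print(m.sum(),np.percentile(k,[2,10,50,90,98],axis=0).round(1))
E
```

```text
[0.39300168 0.31576638 0.19778491]
246 [[ -4.5 -17.2 -30.4]
 [ -1.3 -14.2 -26.9]
 [  7.7   0.1 -17.4]
 [ 10.9  14.3 -13.8]
 [ 12.3  17.3 -13. ]]
```

```bash
python3 -m pendant '[[[0,0,-0.6],[0,0,0]],[[0,0,-0.7],[0,0,0]],[[0,0,-0.7],[0,0,0]],[[0,0,-0.4],[0,0,0]],[[0,0,-0.2],[0,0,0]],[[0,0,-0.1],[0,0,0]],[[0,0,0],[0,0,0]],[[0,0,0],[0,0,0]]]'; python3 -m pendant '[[[0,0,-0.06],[0,0,0]],[[0,0,0],[0,0,0]],[[0,0,0],[0,0,0]]]'
```

```text
clock: 13.75
eef_pos: [0.3937, 0.3155, 0.1166]
eef_rot: [0.001, -0.587, 0.809, -0.0]
force: [-0.6, 0.5, -0.6]
finger_gap: 0.499
clock: 14.05
eef_pos: [0.3931, 0.3154, 0.1143]
eef_rot: [0.0, -0.588, 0.809, -0.0]
force: [-0.2, -0.2, -0.3]
finger_gap: 0.499
```

```bash
python3 -m pendant '[[[0,0,-0.06],[0,0,0]],[[0,0,-0.03],[0,0,0]],[[0,0,0],[0,0,0]]]'; python3 -m pendant '[[[0,0,0],[0,0,0]],[[0,0,0],[0,0,0]],[[0,0,0],[0,0,0]],[[0,0,0.3],[0,0,0]],[[0,0,0.8],[0,0,0]],[[0,0,0.9],[0,0,0]],[[0,0,0.8],[0,0,0]],[[0,0,0],[0,0,0]],[[0,0,0],[0,0,0]],[[0,0,0],[0,0,0]]]' 0.62; python3 chk.py g6.png
```

```text
clock: 14.35
eef_pos: [0.3934, 0.3155, 0.1127]
eef_rot: [0.001, -0.588, 0.809, -0.0]
force: [-3.7, -1.2, 11.9]
finger_gap: 0.502
clock: 15.35
eef_pos: [0.3925, 0.3149, 0.1946]
eef_rot: [-0.001, -0.588, 0.809, 0.0]
force: [0.0, 0.2, 0.1]
finger_gap: 0.621
```

View pics/g6.png

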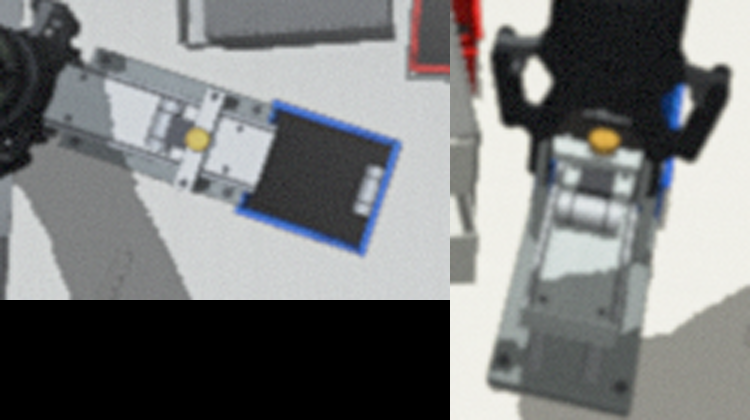

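One roller lies in the blue bin at crop (369,190). The middle one is stopped at the finger, at crop (160,125), so it is the thick one. I'll measure where it rests and check that it is still.

```bash
python3 -m pendant '[[[0,0,0],[0,0,0]],[[0,0,0],[0,0,0]],[[0,0,0],[0,0,0]]]' >/dev/null; python3 - <<'E'
from h import *
np.set_printoptions(precision=4,suppress=True)
a=np.radians(72); G=np.array([[np.cos(a),np.sin(a),0],[-np.sin(a),np.cos(a),0],[0,0,1]]);O=np.array([.3747,.2573,0])
for n in('top','side'):
  p,d=snap(n); L=(cloud(n,d)-O)@G.T
  m=(abs(L[...,1])<.028)&(L[...,0]>-.018)&(L[...,0]<.025)&(L[...,2]-L[...,0]*.1228>.0805)&(L[...,2]<.1)
  if n=='top': m&=p.mean(-1)>80
  k=L[m]; print(n,m.sum(),np.percentile(k,[2,25,50,75,98],axis=0))
print(monitor.get_obs()['eef_pos'])
E
```

```text
top 136 [[-0.0173 -0.0225  0.0814]
 [-0.0131 -0.0134  0.0885]
 [-0.0076 -0.0009  0.0909]
 [-0.0018  0.0108  0.0929]
 [ 0.0037  0.0205  0.0991]]
side 242 [[-0.0174 -0.0192  0.0815]
 [-0.0107 -0.0075  0.0865]
 [-0.0029  0.0026  0.0895]
 [ 0.0021  0.0116  0.0911]
 [ 0.0062  0.0223  0.0967]]
[0.393  0.3153 0.1952]
```

It rests at gauge x ≈ -7 mm, y ≈ 0, with its top at about 92 mm, as expected. I'll move over it and take it out.

```bash
python3 -m pendant '[[[-0.23,-0.72,0],[0,0,0]],[[-0.23,-0.72,0],[0,0,0]],[[-0.23,-0.72,0],[0,0,0]],[[0,0,-0.5],[0,0,0]],[[0,0,-0.7],[0,0,0]],[[0,0,-0.7],[0,0,0]],[[0,0,-0.5],[0,0,0]],[[0,0,-0.3],[0,0,0]],[[0,0,-0.15],[0,0,0]],[[0,0,-0.1],[0,0,0]],[[0,0,0],[0,0,0]],[[0,0,0],[0,0,0]]]' 0.66
```

```text
clock: 17.05
eef_pos: [0.3728, 0.2507, 0.1074]
eef_rot: [0.0, -0.588, 0.809, -0.0]
force: [0.2, 0.4, 1.5]
finger_gap: 0.659
```

```bash
python3 -m pendant '[[[0,0,-0.11],[0,0,0]],[[0,0,0],[0,0,0]]]'; python3 -m pendant '[[[0,0,0],[0,0,0]],[[0,0,0],[0,0,0]],[[0,0,0],[0,0,0]],[[0,0,0],[0,0,0]],[[0,0,0],[0,0,0]]]' 0.3;  python3 -m pendant '[[[0.093,0.285,0.045],[0,0,0]],[[0.093,0.285,0.045],[0,0,0]],[[0.093,0.285,0.045],[0,0,0]],[[0.093,0.285,0.045],[0,0,0]],[[0,0,0],[0,0,0]]]'
```

```text
clock: 17.25
eef_pos: [0.3724, 0.2505, 0.1036]
eef_rot: [0.0, -0.588, 0.809, -0.0]
force: [0.0, 0.1, 0.2]
finger_gap: 0.658
clock: 17.75
eef_pos: [0.3723, 0.2505, 0.1039]
eef_rot: [0.0, -0.588, 0.809, 0.0]
force: [-2.5, -0.6, 5.9]
finger_gap: 0.501
clock: 18.25
eef_pos: [0.3844, 0.2861, 0.1092]
eef_rot: [0.001, -0.588, 0.809, 0.0]
force: [0.8, -0.3, -0.6]
finger_gap: 0.501
```

```bash
python3 -m pendant '[[[0,0,0.6],[0,0,0]],[[0,0,0.8],[0,0,0]],[[0,0,0.8],[0,0,0]],[[0,0,0.8],[0,0,0]],[[0.26,-0.915,0],[0,0,-0.9]],[[0.26,-0.915,0],[0,0,-0.9]],[[0.26,-0.915,0],[0,0,-0.9]],[[0.26,-0.915,0],[0,0,-0.9]],[[0.26,-0.915,0],[0,0,-0.9]],[[0.26,-0.915,0],[0,0,-0.9]],[[0.26,-0.915,0],[0,0,-0.9]],[[0.26,-0.915,0],[0,0,-0.9]],[[0.26,-0.915,0],[0,0,-0.9]],[[0.26,-0.915,0],[0,0,-0.9]],[[0.26,-0.915,0],[0,0,-0.9]],[[0,0,0],[0,0,0]],[[0,0,0],[0,0,0]]]'
```

```text
clock: 19.95
eef_pos: [0.469, -0.0175, 0.1987]
eef_rot: [-0.0, -0.034, 0.999, 0.0]
force: [-0.4, 0.6, -0.0]
finger_gap: 0.5
```

```bash
python3 -m pendant '[[[0.05,0.04,-0.7],[0,0,0]],[[0,0,-0.8],[0,0,0]],[[0,0,-0.8],[0,0,0]],[[0,0,-0.8],[0,0,0]],[[0,0,-0.6],[0,0,0]],[[0,0,-0.3],[0,0,0]],[[0,0,0],[0,0,0]],[[0,0,0],[0,0,0]]]'; python3 -m pendant '[[[0,0,0],[0,0,0]],[[0,0,0],[0,0,0]],[[0,0,0],[0,0,0]],[[0,0,0.5],[0,0,0]],[[0,0,0.9],[0,0,0]],[[0,0,0.9],[0,0,0]],[[0,0,0.9],[0,0,0]],[[0,0,0.8],[0,0,0]],[[0,0,0],[0,0,0]]]' 0.6
```

```text
clock: 20.75
eef_pos: [0.4711, -0.0156, 0.0795]
eef_rot: [0.0, -0.035, 0.999, 0.0]
force: [0.7, -0.4, -0.3]
finger_gap: 0.499
clock: 21.65
eef_pos: [0.4731, -0.0165, 0.2024]
eef_rot: [0.003, -0.034, 0.999, -0.001]
force: [0.1, -0.2, -0.6]
finger_gap: 0.603
```

```bash
python3 -m pendant '[[[0.96,-0.035,0],[0,0,0]],[[0.96,-0.035,0],[0,0,0]],[[0.96,-0.035,0],[0,0,0]],[[0.96,-0.035,0],[0,0,0]],[[0.96,-0.035,0],[0,0,0]],[[0.96,-0.035,0],[0,0,0]],[[0.96,-0.035,0],[0,0,0]],[[0,0,0],[0,0,0]],[[0,0,0],[0,0,0]]]' 0.66; python3 -m pendant '[[[0,0,-0.6],[0,0,0]],[[0,0,-0.8],[0,0,0]],[[0,0,-0.8],[0,0,0]],[[0,0,-0.8],[0,0,0]],[[0,0,-0.6],[0,0,0]],[[0,0,-0.25],[0,0,0]],[[0,0,0],[0,0,0]],[[0,0,0],[0,0,0]]]'
```

```text
clock: 22.55
eef_pos: [0.6719, -0.0234, 0.1974]
eef_rot: [-0.001, -0.034, 0.999, 0.0]
force: [0.1, 0.4, 0.3]
finger_gap: 0.66
clock: 23.35
eef_pos: [0.6726, -0.0235, 0.0844]
eef_rot: [0.0, -0.034, 0.999, -0.0]
force: [-0.3, 0.3, -0.9]
finger_gap: 0.663
```

```bash
python3 -m pendant '[[[0,0,-0.2],[0,0,0]],[[0,0,0],[0,0,0]]]'; python3 -m pendant '[[[0,0,0],[0,0,0]],[[0,0,0],[0,0,0]],[[0,0,0],[0,0,0]],[[0,0,0],[0,0,0]],[[0,0,0],[0,0,0]]]' 0.3;  python3 -m pendant '[[[0,0,0.5],[0,0,0]],[[0,0,0.9],[0,0,0]],[[0,0,0.9],[0,0,0]],[[0,0,0.9],[0,0,0]],[[0,0,0.8],[0,0,0]],[[-0.718,0.87,0],[0,0,0.765]],[[-0.718,0.87,0],[0,0,0.765]],[[-0.718,0.87,0],[0,0,0.765]],[[-0.718,0.87,0],[0,0,0.765]],[[-0.718,0.87,0],[0,0,0.765]],[[-0.718,0.87,0],[0,0,0.765]],[[-0.718,0.87,0],[0,0,0.765]],[[-0.718,0.87,0],[0,0,0.765]],[[-0.718,0.87,0],[0,0,0.765]],[[-0.718,0.87,0],[0,0,0.765]],[[-0.718,0.87,0],[0,0,0.765]],[[-0.718,0.87,0],[0,0,0.765]],[[-0.718,0.87,0],[0,0,0.765]],[[0,0,0],[0,0,0]],[[0,0,0],[0,0,0]]]'
```

```text
clock: 23.55
eef_pos: [0.6725, -0.0235, 0.0777]
eef_rot: [0.0, -0.034, 0.999, -0.0]
force: [-0.8, -0.3, -1.3]
finger_gap: 0.662
clock: 24.05
eef_pos: [0.6729, -0.0234, 0.0781]
eef_rot: [0.001, -0.034, 0.999, 0.0]
force: [-0.2, 1.3, 5.1]
finger_gap: 0.494
clock: 26.05
eef_pos: [0.3921, 0.3161, 0.1979]
eef_rot: [0.0, -0.59, 0.807, -0.0]
force: [-0.4, 0.1, -0.5]
finger_gap: 0.494
```

```bash
python3 -m pendant '[[[0.03,0,-0.6],[0,0,0]],[[0,0,-0.7],[0,0,0]],[[0,0,-0.7],[0,0,0]],[[0,0,-0.4],[0,0,0]],[[0,0,-0.2],[0,0,0]],[[0,0,-0.1],[0,0,0]],[[0,0,-0.06],[0,0,0]],[[0,0,-0.03],[0,0,0]],[[0,0,0],[0,0,0]],[[0,0,0],[0,0,0]]]'
```

```text
clock: 27.05
eef_pos: [0.3936, 0.3161, 0.1142]
eef_rot: [0.0, -0.59, 0.808, -0.0]
force: [-0.7, -0.1, 0.6]
finger_gap: 0.497
```

```bash
python3 -m pendant '[[[0,0,-0.05],[0,0,0]],[[0,0,0],[0,0,0]]]'; python3 -m pendant '[[[0,0,0],[0,0,0]],[[0,0,0],[0,0,0]],[[0,0,0],[0,0,0]],[[0,0,0.3],[0,0,0]],[[0,0,0.8],[0,0,0]],[[0,0,0.9],[0,0,0]],[[0,0,0.8],[0,0,0]],[[0,0.5,0],[0,0,0]],[[0,0.5,0],[0,0,0]],[[0,0.5,0],[0,0,0]],[[0,0,0],[0,0,0]],[[0,0,0],[0,0,0]],[[0,0,0],[0,0,0]],[[0,0,0],[0,0,0]],[[0,0,0],[0,0,0]]]' 0.62; python3 - <<'E'
from h import *
p,d=snap('top'); save(cv2.resize(p[130:310,160:350],None,fx=3.2,fy=3.2,interpolation=cv2.INTER_CUBIC),'end.png')
E
```

```text
clock: 27.25
eef_pos: [0.3936, 0.3161, 0.1126]
eef_rot: [0.0, -0.59, 0.808, -0.0]
force: [0.2, -0.3, 1.6]
finger_gap: 0.5
clock: 28.75
eef_pos: [0.3933, 0.3605, 0.1962]
eef_rot: [-0.0, -0.589, 0.808, -0.0]
force: [-0.0, -0.3, 0.0]
finger_gap: 0.624
```

View pics/end.png

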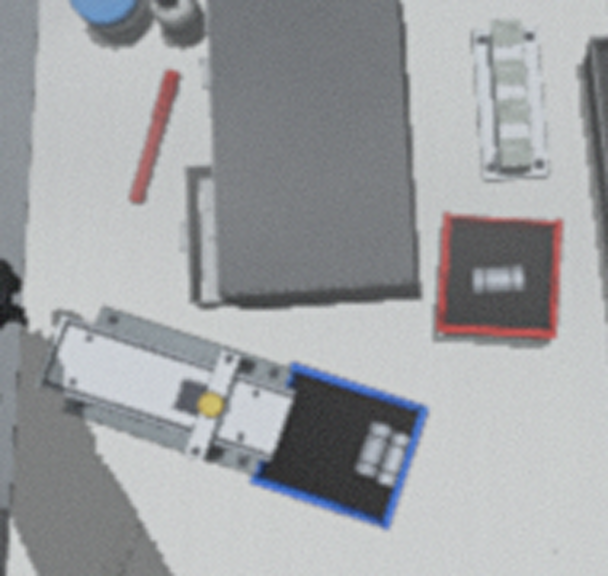

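The picture shows two rollers in the blue bin at crop (373,447) and (395,460), the thick one in the red bin at (498,279), and the cradle empty. I'll check their heights and that they are still, then hand in.

```bash
python3 -m pendant '[[[0,0,0],[0,0,0]],[[0,0,0],[0,0,0]],[[0,0,0],[0,0,0]],[[0,0,0],[0,0,0]],[[0,0,0],[0,0,0]]]' >/dev/null; python3 - <<'E'
from h import *
p0,_=load('top'); p,d=snap('top'); C=cloud('top',d)
for u,v in((276,270),(283,274),(315,217)):
  k=C[v-2:v+3,u-2:u+3].reshape(-1,3); print((u,v),np.median(k,0).round(3),'top max',k[:,2].max().round(3))
print('diff',np.abs(p[230:300,240:300].astype(int)-p0[230:300,240:300]).mean(),np.abs(p[195:240,295:340].astype(int)-p0[195:240,295:340]).mean())
r.close_job(); print(monitor.get_obs()['clock'])
E
```

```text
(276, 270) [0.325 0.092 0.025] top max 0.029
(283, 274) [0.314 0.073 0.024] top max 0.069
(315, 217) [ 0.472 -0.015  0.027] top max 0.032
diff 2.4438095238095237 2.4414814814814814
the job is handed in; nothing more can be done
the job is handed in; nothing more can be done
```

I tested all three rollers on the gauge and handed the job in after about 30 s of the 72 s allowed; no verdict was reported.

- **Good rollers:** the two end rollers of the cradle row rolled under the finger and dropped into the blue bin on their own.
- **Thick roller:** the middle one stopped at the finger and stayed there. I gripped its ends, drew it about 37 mm back up the track, lifted it and let it go low in the red bin.

**Last checks:** the final picture shows two rollers side by side in the blue bin and one in the red bin, with the cradle and track empty.
- **Heights:** the roller tops measure about 24–27 mm above the bench. One 69 mm reading next to a blue-bin roller is most likely the bin's 70 mm end wall.
- **Stillness:** two pictures about 0.5 s apart differ only by image noise.
- **Grip:** the gripper is clear of everything.
- **Bystanders:** the red marker looks where it was. I did not re-measure the loupe or the label roll, but the arm never went near them.

The two close-up looks at the cradle and bin while the arm was over the cradle failed because the arm and cabinet blocked both cameras. I gripped there by the positions measured at the start, and the finger opening of about 0.50 confirmed each grip.

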